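# Close a cocoa tin in the bench lid press

### The job

Without picking anything up, push the row of three cocoa tins along the lane of the bench press with your fingertips until the first one stands against the end stop, under the ram. Then reach down through the yellow-edged window of the guard and press the red lever pad until the first tin's lid is fully home, and let the lever rise again. Do not touch the guard or its window frame, leave the other two lids as they are, and do not disturb the closed tin, the timer or the marker.

Things in the scene. Friction and masses are not known exactly. Their poses are not given: they have to be found in the camera images.
- press: Fixed bench lid press on a 12 mm aluminium bed (x +-60 mm, y -140 to +300 mm). Origin on the table under the ram's axis; x across the lane, +y back along the infeed lane towards the tins, z up. Blue cheek plates beside the lane, x +-56 mm, y -15 to +86 mm, 144 mm high, a cross bar between them. While pushing, keep the gripper's body at y over 100 mm.
- ram_axis (a point): Point on the bed's top face (12 mm above the table) under the ram's axis: where the first tin's origin comes to stand. The end stop's face, flat across the lane, is 33.5 mm from it along -y of the press. Axes as the press.
- lane_mouth (a point): Middle of the lane's open end on the bed's top face, y = 296 mm in the press frame. The lane runs along the press's y at x = 0 between two 6 mm rail rods, axes at x = +-39 mm and 30 mm above the table (72 mm gap), flaring out in the last 26 mm.
- guard: The guard fixed to the press (same origin and axes as the press): white sheet top, upper face 158 mm above the table, with clear sides down to 85 mm above the table and a clear end wall down to the bed; x +-60 mm, y -138 to +40 mm. It must not be touched.
- window (a point): Centre of the guard's window, in the plane of the guard's upper face, 158 mm above the table. Clear opening 68 mm along x and 68 mm along y of the press, with a yellow rounded edge 6 mm thick that stands 1.5 mm proud of the upper face.
- lever_pad (a point): Centre of the upper face of the round red lever pad (34 mm across), which stands 11 mm below the guard's upper face at rest, in the middle of the window. The pad goes down nearly straight as the lever is pressed: 22 to 23 mm until the lid is home, 26 mm at the lever's own stop.
- lever (a joint): Lever angle: 0 at rest (up), 0.175 rad at its own stop; a spring lifts it back. Hinged 150 mm from the pad; drives the ram down 65 mm per rad. The ram meets the first lid at about 0.06 rad and the lid is home at 0.154 rad. Takes 2 to 3 N at the pad, 6 to 9 N once the ram meets the lid, and rises hard when the lid is home.
- ram: Steel ram with a 42 mm disc; origin at the centre of its lower face, 69 mm above the table at rest (4 mm above a proud lid). It presses the lid down when the lever is pressed.
- tin_first: Brown cocoa tin with a cream stripe, loose, 66 mm across, 46 mm high, about 0.2 kg; the one nearest the ram. Origin at the centre of its underside, z up. Stands on the bed in the lane with its metal lid (58 mm across) only started: lid top 55 mm above its origin, 49 mm when home.
- tin_second: The same kind of tin, next in the lane; a gap of some millimetres or more lies between the tins at the start.
- tin_third: The same kind of tin, the last in the lane, nearest the lane's mouth; pushing it moves the row. With the row against the stop its origin is 132 mm from the ram's axis along +y of the press.
- lid_first (a joint): How far the first tin's lid has been pressed in: 0 to 0.001 m at the start (proud), 0.006 m fully home. It goes in against about 8 N of friction and stays where it is.
- lid_second (a joint): The same for the second tin; it must stay proud.
- lid_third (a joint): The same for the third tin; it must stay proud.
- closed_tin: Finished tin with its lid home, 66 mm across, 49 mm high, loose on the table beyond the guard end of the press. Origin under its centre. Bystander.
- timer: White kitchen timer with a red dial, 59 mm across, 40 mm high, loose. Origin under its centre. Bystander.
- marker: White marker with a blue cap, 143 mm long, lying loose near the lane's mouth. Bystander.

How it is judged (in metres and radians):
On the way, in this order (a step that is already met when the one before it is completed fails the run):
1. the row is pushed in: the first tin stands under the ram, its lid still proud and the lever up (horizontal distance between tin_first and ram_axis below 0.006 m and value of joint lid_first below 0.002 m and value of joint lever below 0.02 rad), for 0.2 s.
2. the fingers press the lever until the first tin's lid is home (value of joint lid_first above 0.005 m and value of joint lever above 0.125 rad and contact force between the fingers and lever above 1 N), for 0.2 s.
At the end, for the whole second after the job is handed in: The first tin stands on the bed within 8 mm of the ram's axis with its lid pressed in to within 1 mm of home (joint over 0.005 m), the lever is up again (under 0.02 rad), the second and third tin stand upright on the bed with their lids still proud (under 0.002 m), and all tins are at rest (value of joint lid_first above 0.005 m and value of joint lever below 0.02 rad and horizontal distance between tin_first and ram_axis below 0.008 m and value of joint each of lid_second, lid_third below 0.002 m and height (world z) of tin_first between 0.008 and 0.016 m and angle between each of tin_first, tin_second, tin_third's own z axis and vertical below 0.1 rad and linear speed of each of tin_first, tin_second, tin_third below 0.02 m/s and height (world z) of tin_second between 0.008 and 0.016 m and height (world z) of tin_third between 0.008 and 0.016 m); the robot touches nothing.
It fails at once if the robot touches the guard or its window frame (contact force between any of the fingers, the arm and guard above 0.5 N).
It fails at once if a tin is lifted off the bed (10 mm) or tipped (height (world z) of any of tin_first, tin_second, tin_third above 0.022 m or angle between any of tin_first, tin_second, tin_third's own z axis and vertical above 0.3 rad).
It fails at once if the closed tin, the timer or the marker is moved by more than 20 mm (distance of any of closed_tin, timer, marker from where it was at the start of the episode above 0.02 m).
It also fails if it takes over 64 s, if anything falls off the work surface, if the arm or the gripper's body presses on something with over 40 N, if the wrist force passes 120 N, or if a joint passes its speed limit or range.

### The arm

A 6-joint arm with a two-finger parallel gripper is mounted at the origin on a cart in front of the work surface, level with it; the furniture and walls round the work are solid. World frame = base frame: x ahead of the robot, y to its left, z up, the work surface at z = 0. Lengths are in m, angles in degrees, forces in N, time in s.
With the tool pointing down it reaches from about 0.375 to 0.9 m from the base axis. Payload 3.1 kg.
Tool frame: the origin (TCP) lies midway between the tips of the shut fingers; the grasp point (between the pads) lies 19 mm behind it (bot.hold_point_z is the distance from the TCP to the grasp point, in m); z points along the fingers, y is the line along which they close (so a half turn about z gives the same grasp; the last joint's range is limited). The gripper opens to 87 mm and grips with 3 to 60 N. Pads are 19 mm wide; open, the fingers measure 117 mm over their backs; the gripper's body (75 mm by 190 mm) begins 51 mm behind the grasp point.
Start: joints at [-10.227, 30.224, 82.088, -0, 67.689, -10.227], TCP at [0.625, 0, 0.223] pointing down, gripper open.
Joint ranges: [-176.69, 176.69], [-43.24, 126.21], [12.49, 139.97], [-82, 262], [0, 151.66], [-163.58, 163.58]. Speed limits (degrees/s): [159.86, 159.86, 180, 180, 180, 180].

### API

Orientations are given as a 3x3 rotation matrix whose columns are the frame's x, y, z axes.
In Python, from rig import read_state, optics, order, bot gives the robot as it stands.
- The arm moves only by the tool drive_tool, never from a script. Its argument "steps" is a list of rows, each a list of 7 numbers: the finger opening in mm, from 0 to 87, then the shift along the tool's x, y, z normalised to -1 to 1, where 1 is 0.12 m, then the turn, a rotation vector about the tool's x, y, z normalised to -1 to 1, where 1 is 1.5 rad. In form: [[jaw, tx, ty, tz, ax, ay, az], ...]. A call has 1 to 8 rows; each row is the pose to reach, as a shift and turn from the pose commanded when the call began, along the tool's axes at that moment; what a row does not reach only later rows make up. A row lasts 1/10 s, in which the tool goes at most 50 mm and 8.59 degrees, less where a joint would pass 70% of its speed; a pose out of reach is approached as far as the arm can. A call with a number of a shift or a turn outside -1 to 1 is refused whole. A call with a gripper value outside its range is refused whole. The fingers move at their own pace and stop on an object; the grip force is fixed at half the most. Time passes only in rows, so rows that repeat a pose let the fingers close. It gives the time, the measured TCP pose, the force, the opening and the grip force at its end, in the units of the state.
- read_state(): the state, without advancing time (a new reading comes with each control period).
- optics.capture(name): name is "scene" or "side" or "wrist"; returns a dict with "color" (420x560x3 uint8, blue, green, red), "range_z" (420x560 float32, m along the optical axis (not along the pixel's ray), 0 where there is no reading), "fx", "fy", "cx", "cy" (pixels), "rvec" (rotation vector, rad) and "tvec" (3), from world to camera coordinates, as OpenCV has them. Camera axes: x right, y down, z forward; pixel columns grow to the right and rows downward; lengths in m; the calibration is good to about 2 mm. A picture is of the moment at which its call begins.
- order.hand_in(): hands the job in; it is judged then, once.
The state is a dict: "time_s": time; "joint_positions": joint angles; "qvel": joint speeds; "tau": joint torques, N m; "position": TCP position; "tcp_rot": TCP orientation; "force": force on the tool from outside, world axes, zero at the start; "moment": the same for the moment, N m; "opening": opening from 0.0 (shut) to 1.0 (fully open); "grasp_force": force on a finger pad.
Only numpy, scipy, OpenCV 4.12 (cv2) and the standard library are available. Lean on these libraries where they do the work, as an engineer would, in place of code of your own. Each camera call takes 0.05 s, during which the arm holds its last target. There are 200 camera calls.

## Working session

There is one attempt and no reset: what is moved stays moved. The work goes in short steps, Python scripts to look and compute and a tool call to move; the robot and the scene stay as the last step left them, time stands still between calls to the robot, and variables do not carry over. Pictures are saved under pics/ and viewed, at most 10 in all, crops included, and the job is handed in when it is done.

Besides the shell and the picture viewer there is one more tool, called after "Call:" as name([rows], argument=value, ...), one row to a line, values as JSON. drive_tool: Moves the arm, as the interface text tells. Scaled input: -1 to 1 covers 0.12 m each way for a shift and 1.5 rad each way for a turn. Its arguments: {"type":"object","properties":{"steps":{"type":"array"}},"required":["steps"]}

```bash
mkdir -p pics; ls
cat > h.py <<'E'
import numpy as np, cv2
from rig import read_state, optics, order, bot
def cap(n):
    c=optics.capture(n); R=cv2.Rodrigues(np.array(c["rvec"],float))[0]; t=np.array(c["tvec"],float).ravel()
    return c,R,t
def cloud(c,R,t):
    z=c["range_z"]; v,u=np.indices(z.shape)
    P=np.stack([(u-c["cx"])/c["fx"]*z,(v-c["cy"])/c["fy"]*z,z],-1)
    W=(P-t)@R
    W[z==0]=np.nan
    return W
E
python3 - <<'E'
from h import *
import pickle
d={}
for n in("scene","side","wrist"):
    d[n]=cap(n)
ims=[]
for n in d:
    cv2.imwrite(f"pics/{n}0.png",d[n][0]["color"]); 
    c,R,t=d[n]; print(n,-R.T@t,R[2],c["fx"])
pickle.dump(d,open("d0.pkl","wb"))
print(read_state())
E
```

```text
pics
scene [-0.36472888 -0.58843058  0.84629378] [ 0.69727287  0.41491205 -0.58451564] 386.9779379027359
side [0.90419666 0.65015683 0.88633951] [-0.36406053 -0.62201509 -0.6932223 ] 439.7297780768091
wrist [0.62449382 0.07426526 0.38295223] [-0.00158177 -0.27624693 -0.96108539] 314.01109005492225
{'time_s': 0.15, 'joint_positions': array([-1.02265492e+01,  3.02669642e+01,  8.21361994e+01, -1.23620060e-03,
        6.76897194e+01, -1.02292537e+01]), 'qvel': array([ 0.01459579, -0.23762938, -0.08172784, -0.04397496,  0.0103235 ,
       -0.01907716]), 'tau': array([ 9.14956272e-04, -4.40429199e+01, -1.76841742e+01,  6.33679633e-02,
        5.52540855e-02, -1.06930895e-04]), 'position': array([6.24468034e-01, 1.27392103e-04, 2.21812388e-01]), 'tcp_rot': array([[-5.51954078e-05,  9.99998720e-01, -1.59890247e-03],
       [ 9.99999962e-01,  5.56242547e-05,  2.68170027e-04],
       [ 2.68258621e-04, -1.59888761e-03, -9.99998686e-01]]), 'force': array([ 0.7310714 , -0.26295397, -0.03995389]), 'moment': array([0.01250569, 0.01068244, 0.01570455]), 'grasp_force': 0.0, 'opening': 1.0032059871869887}
```

View pics/side0.png

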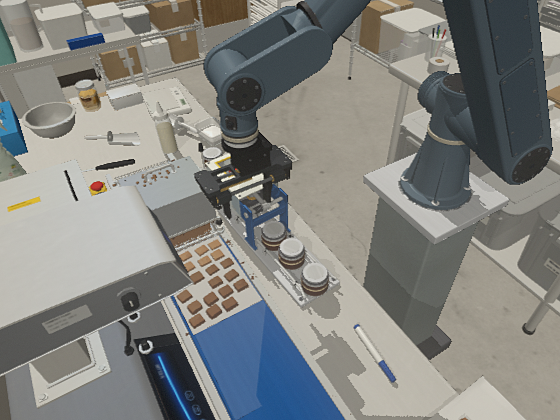

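View pics/scene0.png

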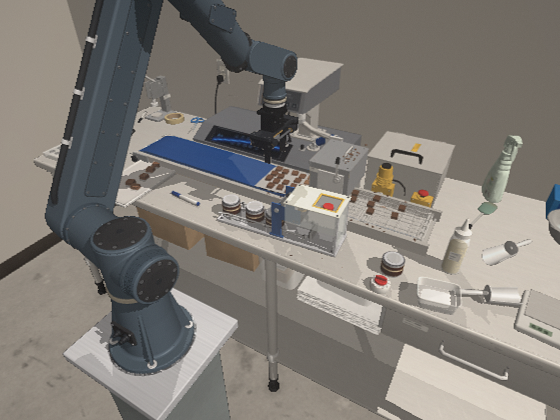

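Side view: three tins at about (273,232), (291,248) and (315,275), with the blue cheeks at (265,215) and the marker at (375,350). Scene view: yellow window at (325,203), red pad at (328,208), tins at (232,202), (255,211) and (275,213), closed tin at (393,262) and timer at (380,283).

Run:
```python
from h import *
import pickle
d=pickle.load(open("d0.pkl","rb"))
c,R,t=d["scene"]; W=cloud(c,R,t); hsv=cv2.cvtColor(c["color"],cv2.COLOR_BGR2HSV)
H,S,V=cv2.split(hsv)
def box(m,r): 
    o=np.zeros_like(m); v0,v1,u0,u1=r; o[v0:v1,u0:u1]=m[v0:v1,u0:u1]; return o
y=box((H>20)&(H<35)&(S>120)&(V>120),(180,225,285,360))
r=box(((H<8)|(H>172))&(S>140)&(V>100),(195,220,310,345))
for n,m in(("yel",y),("red",r)):
    P=W[m]; P=P[~np.isnan(P[:,0])]
    print(n,len(P),np.median(P,0),np.percentile(P,5,0).round(4),np.percentile(P,95,0).round(4))
P=W[y];P=P[np.abs(P[:,2]-.1585)<.006]
print(cv2.minAreaRect((P[:,:2]*1000).astype(np.float32)))
# tops near guard plane
P=W.reshape(-1,3); P=P[(np.abs(P[:,2]-.158)<.003)&(np.abs(P[:,0]-.6)<.25)&(np.abs(P[:,1])<.3)]
print("guardtop",len(P),cv2.minAreaRect((P[:,:2]*1000).astype(np.float32)))
for n in("scene","side"):
    c,R,t=d[n]; W=cloud(c,R,t)
    m=(W[...,2]>.058)&(W[...,2]<.073)&(W[...,0]>.3)&(W[...,0]<.7)&(W[...,1]>-.2)&(W[...,1]<.5)
    k,l,st,ce=cv2.connectedComponentsWithStats(m.astype(np.uint8))
    for i in range(1,k):
        if st[i,4]>40: 
            Q=W[l==i]; print(n,ce[i].round(),st[i,4],np.median(Q,0).round(4),cv2.minEnclosingCircle((Q[:,:2]*1000).astype(np.float32)))
# heightmap around
    hm={}
    q=W.reshape(-1,3); q=q[~np.isnan(q[:,0])]
    print("   y:",[round(b*.05,2) for b in range(-8,12)])
    for a in range(7,18):
        row=[]
        for b in range(-8,12):
            s=q[(np.floor(q[:,0]/.05)==a)&(np.floor(q[:,1]/.05)==b)]
            row.append(int(np.percentile(s[:,2],95)*1000) if len(s)>5 else -999)
        print(round(a*.05,2),row)
```

```text
yel 45 [ 0.54365086 -0.22022267  0.15888719] [ 0.5107 -0.2718  0.1574] [ 0.5892 -0.1962  0.1609]
red 54 [ 0.54630969 -0.2344979   0.14665442] [ 0.5367 -0.2486  0.1442] [ 0.5598 -0.2209  0.1485]
((550.0458374023438, -233.1705322265625), (80.825927734375, 77.02958679199219), 3.4953339099884033)
guardtop 1104 ((658.0730590820312, -191.71493530273438), (346.49957275390625, 178.5958709716797), 3.805070161819458)
scene [231. 200.] 156 [0.5201 0.1177 0.0659] ((522.7744140625, 120.43551635742188), 32.77554702758789)
scene [255. 207.] 172 [0.5248 0.0221 0.0664] ((528.6099853515625, 24.6561336517334), 33.530521392822266)
scene [269. 212.] 52 [ 0.52   -0.0353  0.0658] ((525.48876953125, -40.410213470458984), 26.48223304748535)
   y: [-0.4, -0.35, -0.3, -0.25, -0.2, -0.15, -0.1, -0.05, 0.0, 0.05, 0.1, 0.15, 0.2, 0.25, 0.3, 0.35, 0.4, 0.45, 0.5, 0.55]
0.35 [-999, -999, -999, -895, -892, -894, -892, 716, 680, 684, -893, -892, -999, -999, -999, -999, -999, 16, 16, 15]
0.4 [1, 1, 1, 1, 1, 1, 0, 690, 619, 613, 0, 1, 2, 2, 1, 2, 2, 12, 15, 15]
0.45 [1, 1, 151, 155, 156, 155, 125, 623, 560, 35, 57, 1, 
[... 1728 characters left out ...]
 158, 138, 589, 391, 594, 59, 22, 1, 1, 2, 2, 2, 2, -999, -999]
0.6 [-999, -999, 158, 264, 155, 154, 562, 571, 563, 575, 43, 43, 43, 43, 43, 43, 43, -999, -999, -999]
0.65 [-999, -999, -999, 219, 218, 216, 535, 547, 552, 555, 48, 49, 50, 52, 53, 53, 53, -999, -999, -999]
0.7 [-999, -999, -999, 243, 219, 218, 59, 333, 333, 58, 56, 50, 51, 52, 53, 53, 54, -999, -999, -999]
0.75 [-999, -999, -999, 242, 219, 218, 59, 59, 54, 59, 56, 50, 52, 53, 53, 53, -999, -999, -999, -999]
0.8 [-999, -999, -999, 219, 219, 219, -999, 381, 379, 380, 380, 379, 51, 53, 54, -999, -999, -999, -999, -999]
0.85 [-999, 145, -999, 222, -999, -999, -999, 384, 385, 385, 385, 385, 77, 77, 72, -999, -999, -999, -999, -999]
```

View pics/wrist0.png

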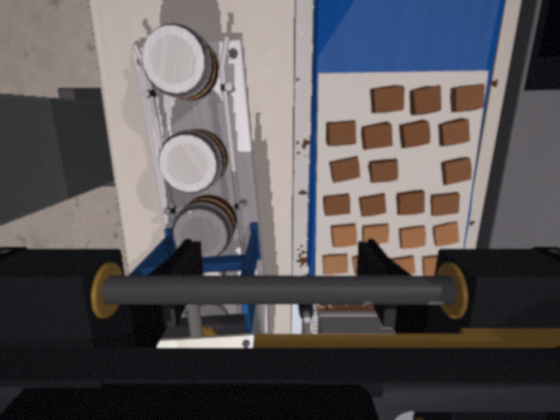

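Wrist view: tins at (178,60), (192,160) and (207,228), with the lane mouth at about (143–240, 45). Next I'll fit the press frame and check how close the tall box comes to the gripper at the window.

Run:
```python
from h import *
import pickle
d=pickle.load(open("d0.pkl","rb"))
lid=np.array([[.5277,.1316],[.5341,.0352],[.5411,-.0427]])
v=cv2.fitLine((lid*1000).astype(np.float32),cv2.DIST_L2,0,.01,.01).ravel();print("lane ang",np.degrees(np.arctan2(-v[0]*np.sign(v[1]),abs(v[1]))))
for n in("scene","side"):
    c,R,t=d[n]; W=cloud(c,R,t); q=W.reshape(-1,3); q=q[~np.isnan(q[:,0])]
    g=q[(abs(q[:,2]-.158)<.003)&(q[:,0]>.45)&(q[:,0]<.63)&(q[:,1]>-.38)&(q[:,1]<-.08)]
    print(n,"guard",len(g),cv2.minAreaRect((g[:,:2]*1000).astype(np.float32)), [np.percentile(g[:,i],[1,99]).round(4) for i in(0,1)])
    ck=q[(q[:,2]>.08)&(q[:,2]<.142)&(q[:,0]>.45)&(q[:,0]<.61)&(q[:,1]>-.15)&(q[:,1]<.0)]
    print(" cheek y max",np.percentile(ck[:,1],[90,95,99]).round(4), "x",np.percentile(ck[:,0],[1,99]).round(4))
    m=(q[:,2]>.17)&(q[:,2]<.3)&(q[:,0]>.5)&(q[:,0]<.72)&(q[:,1]>-.4)&(q[:,1]<-.12); b=q[m]
    print(" box",len(b),np.percentile(b[:,0],[0,1,5,20]).round(3))
    for y0 in np.arange(-.4,-.12,.03):
        s=b[(b[:,1]>=y0)&(b[:,1]<y0+.03)]
        if len(s)>3: print("  ",round(y0,2),np.percentile(s[:,0],[0,3]).round(3),s[:,2].max().round(3))
    m=(q[:,2]>.012)&(q[:,2]<.045)&(q[:,0]>.46)&(q[:,0]<.59)&(q[:,1]>.1)&(q[:,1]<.235); print(" bed ymax",np.percentile(q[m,1],[90,98,100]).round(4))
c,R,t=d["scene"]
cv2.imwrite("pics/crop.png",cv2.resize(c["color"][120:310,210:420],None,fx=3,fy=3,interpolation=cv2.INTER_CUBIC))
```

```text
lane ang 4.3730597
scene guard 1014 ((548.2228393554688, -198.96957397460938), (125.97944641113281, 179.07447814941406), 4.109861850738525) [array([0.4842, 0.6102]), array([-0.2878, -0.1106])]
 cheek y max [-0.0743 -0.0711 -0.0653] x [0.4795 0.5927]
 box 993 [0.631 0.633 0.636 0.651]
   -0.28 [0.659 0.66 ] 0.221
   -0.25 [0.632 0.633] 0.269
   -0.22 [0.631 0.633] 0.269
   -0.19 [0.647 0.648] 0.223
   -0.16 [0.648 0.65 ] 0.221
   -0.13 [0.655 0.656] 0.221
 bed ymax [0.1374 0.1415 0.1422]
side guard 497 ((559.7177734375, -191.108642578125), (102.94386291503906, 181.36468505859375), 4.35330867767334) [array([0.5118, 0.6152]), array([-0.2791, -0.1005])]
 cheek y max [-0.0591 -0.0571 -0.0544] x [0.486  0.6068]
 box 748 [0.634 0.638 0.641 0.669]
   -0.28 [0.665 0.668] 0.216
   -0.25 [0.65  0.662] 0.221
   -0.22 [0.634 0.638] 0.268
   -0.19 [0.661 0.668] 0.22
   -0.16 [0.687 0.688] 0.221
   -0.13 [0.687 0.688] 0.22
 bed ymax [0.1608 0.1625 0.163 ]
```

View pics/crop.png

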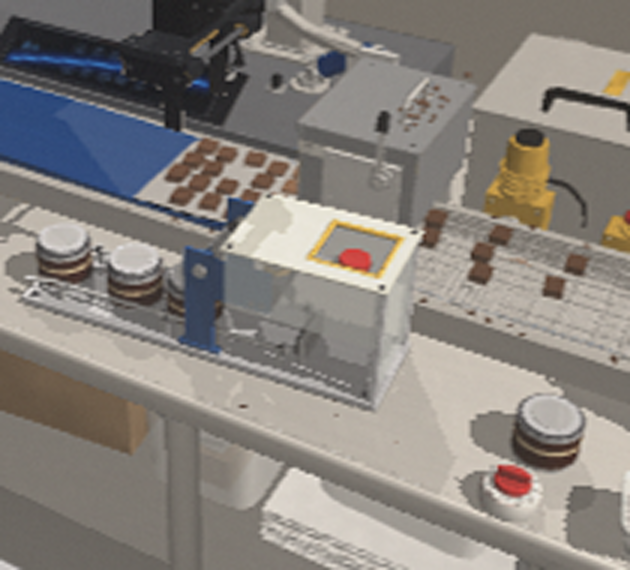

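Crop: window at about (355,248), red pad at (355,258), and the black-knobbed handle on the neighbouring box at (383,120), so the box side has to be kept clear. I'll go behind the third tin, fingers shut.

Call:
drive_tool([
  [0,0.4,-0.3,0,0,0,-0.02],
  [0,0.8,-0.6,0,0,0,-0.049],
  [0,1,-0.88,0,0,0,-0.049],
  [0,1,-0.88,0,0,0,-0.049],
  [0,1,-0.88,0,0,0,-0.049],
])

```text
time_s: 0.65
position: [0.5176, 0.1213, 0.2225]
tcp_rot: [[-0.076, 0.997, -0.001], [0.997, 0.076, -0.0], [-0.0, -0.001, -1.0]]
force: [0.6, -0.1, -0.4]
opening: 0.63
grasp_force: 0.0
```

Run:
```python
from h import *
import pickle
for n in ("wrist","side","scene"):
    c,R,t=cap(n); W=cloud(c,R,t)
    if n=="wrist": cv2.imwrite("pics/w1.png",c["color"]); pickle.dump((c,R,t),open("w1.pkl","wb"))
    m=(W[...,2]>.0625)&(W[...,2]<.071)&(W[...,0]>.45)&(W[...,0]<.6)&(W[...,1]>-.1)&(W[...,1]<.2)
    k,l,st,ce=cv2.connectedComponentsWithStats(m.astype(np.uint8))
    for i in range(1,k):
        if st[i,4]>40:
            Q=W[l==i]; print(n,ce[i].round(),st[i,4],np.nanmedian(Q,0).round(4),cv2.minEnclosingCircle((Q[:,:2]*1000).astype(np.float32)))
s=read_state(); print(s["time_s"],s["position"],s["tcp_rot"],s["force"])
```

```text
wrist [287. 187.] 2347 [0.5256 0.126  0.066 ] ((525.695556640625, 124.81840515136719), 28.964027404785156)
wrist [285. 264.] 1108 [0.5301 0.0387 0.0666] ((531.4157104492188, 29.28851318359375), 28.746562957763672)
wrist [286. 323.] 930 [ 0.5378 -0.0376  0.0665] ((538.5426025390625, -47.322715759277344), 28.671297073364258)
side [273. 229.] 281 [ 0.5407 -0.0427  0.066 ] ((540.057861328125, -43.89154052734375), 29.130598068237305)
side [291. 247.] 321 [0.5335 0.034  0.0663] ((534.3759155273438, 32.81185531616211), 30.198156356811523)
side [314. 272.] 375 [0.5275 0.13   0.066 ] ((527.1832275390625, 129.80856323242188), 29.750194549560547)
scene [231. 199.] 122 [0.5222 0.1212 0.0663] ((524.0839233398438, 122.2790756225586), 29.005996704101562)
scene [255. 206.] 133 [0.5281 0.0246 0.0676] ((527.4326782226562, 26.601585388183594), 31.075756072998047)
0.8 [0.52117927 0.1191845  0.22281904] [[-7.26262960e-02  9.97356794e-01  2.20159294e-03]
 [ 9.97359055e-01  7.26273915e-02 -4.21665127e-04]
 [-5.80446531e-04  2.16515468e-03 -9.99997488e-01]] [-0.02215825  0.48263267  1.22557615]
```

The tins are now consistent between views: lid z is 0.066 and the lane angle about 4.25°. Next: move back behind the row and descend.

Call:
drive_tool([
  [0,0.3,0.04,0,0,0,0],
  [0,0.58,0.04,0,0,0,0],
  [0,0.58,0.04,0.3,0,0,0],
  [0,0.58,0.04,0.6,0,0,0],
  [0,0.58,0.04,1,0,0,0],
  [0,0.58,0.04,1,0,0,0],
  [0,0.58,0.04,1,0,0,0],
])

```text
time_s: 1.5
position: [0.5199, 0.1889, 0.102]
tcp_rot: [[-0.072, 0.997, -0.002], [0.997, 0.072, -0.0], [-0.0, -0.002, -1.0]]
force: [0.5, 0.7, 0.5]
opening: 0.005
grasp_force: 0.0
```

Call:
drive_tool([
  [0,0,0,0.2,0,0,0],
  [0,0,0,0.4,0,0,0],
  [0,0,0,0.6,0,0,0],
  [0,0,0,0.66,0,0,0],
  [0,0,0,0.66,0,0,0],
  [0,0,0,0.66,0,0,0],
])

```text
time_s: 2.1
position: [0.521, 0.1899, 0.0254]
tcp_rot: [[-0.073, 0.997, 0.004], [0.997, 0.073, 0.001], [0.0, 0.004, -1.0]]
force: [-0.2, 0.8, 0.2]
opening: 0.005
grasp_force: 0.0
```

Run:
```python
from h import *
c,R,t=cap("side"); cv2.imwrite("pics/s2.png",cv2.resize(c["color"][170:340,200:420],None,fx=3,fy=3))
s=read_state(); print(s["time_s"],s["position"],s["tcp_rot"][:,0],s["force"])
```

```text
2.15 [0.52080161 0.18995531 0.02536123] [-7.32542214e-02  9.97313255e-01  3.01588465e-04] [-1.09137861  0.38730787 -0.06913405]
```

View pics/s2.png

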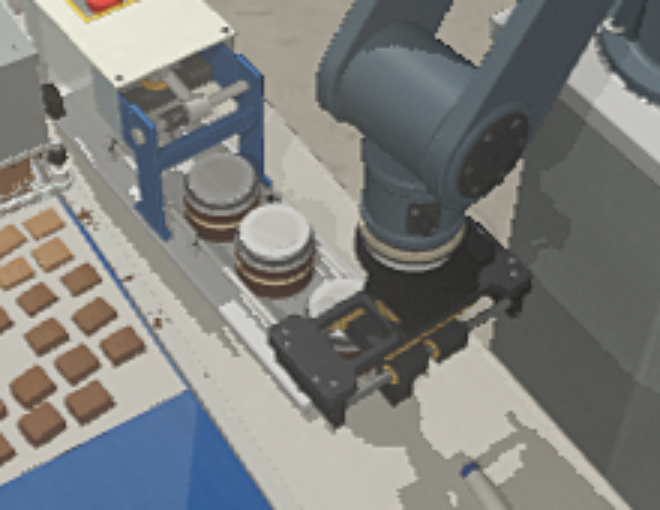

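The gripper is behind the third tin at about (335,300) in the crop and clear of the marker at (470,470). Pushing along the lane (tool −x).

Call:
drive_tool([
  [0,-0.06,0,0,0,0,0],
  [0,-0.12,0,0,0,0,0],
  [0,-0.18,0,0,0,0,0],
  [0,-0.24,0,0,0,0,0],
  [0,-0.3,0,0,0,0,0],
  [0,-0.36,0,0,0,0,0],
  [0,-0.42,0,0,0,0,0],
  [0,-0.48,0,0,0,0,0],
])

```text
time_s: 2.95
position: [0.5233, 0.1322, 0.0234]
tcp_rot: [[-0.073, 0.997, -0.0], [0.997, 0.073, 0.001], [0.001, -0.0, -1.0]]
force: [-0.4, 5.4, 4.2]
opening: 0.006
grasp_force: 2.8
```

Call:
drive_tool([
  [0,-0.06,0,0,0,0,0],
  [0,-0.12,0,0,0,0,0],
  [0,-0.18,0,0,0,0,0],
  [0,-0.24,0,0,0,0,0],
  [0,-0.3,0,0,0,0,0],
  [0,-0.36,0,0,0,0,0],
  [0,-0.42,0,0,0,0,0],
  [0,-0.48,0,0,0,0,0],
])

```text
time_s: 3.75
position: [0.5268, 0.0754, 0.0234]
tcp_rot: [[-0.073, 0.997, -0.001], [0.997, 0.073, 0.002], [0.002, -0.001, -1.0]]
force: [-0.7, 8.3, 5.2]
opening: 0.007
grasp_force: 4.0
```

```bash
cat > tins.py <<'E'
from h import *
c,R,t=cap("side"); W=cloud(c,R,t)
m=(W[...,2]>.0625)&(W[...,2]<.071)&(W[...,0]>.45)&(W[...,0]<.6)&(W[...,1]>-.2)&(W[...,1]<.2)
k,l,st,ce=cv2.connectedComponentsWithStats(m.astype(np.uint8))
for i in range(1,k):
    if st[i,4]>30:
        Q=W[l==i]; print(ce[i].round(),st[i,4],np.nanmedian(Q,0).round(4),cv2.minEnclosingCircle((Q[:,:2]*1000).astype(np.float32)))
s=read_state(); print(s["time_s"],s["position"],s["tcp_rot"][:,0],s["force"])
E
python3 tins.py
```

```text
[266. 222.] 38 [ 0.5437 -0.0746  0.0651] ((542.7271728515625, -78.71636962890625), 20.010677337646484)
[276. 231.] 290 [ 0.5374 -0.0306  0.066 ] ((536.3824462890625, -32.15742874145508), 30.28643226623535)
3.8 [0.52688048 0.0742065  0.02335206] [-7.25970359e-02  9.97361138e-01  6.56068603e-04] [-1.23653552  4.28412807  4.12974141]
```

Call:
drive_tool([
  [0,-0.04,0.0,0,0,0,0],
  [0,-0.08,0,0,0,0,0],
  [0,-0.12,0,0,0,0,0],
  [0,-0.16,0,0,0,0,0],
  [0,-0.2,0,0,0,0,0],
  [0,-0.23,0,0,0,0,0],
  [0,-0.26,0,0,0,0,0],
])

```text
time_s: 4.5
position: [0.5287, 0.0446, 0.0234]
tcp_rot: [[-0.073, 0.997, -0.002], [0.997, 0.073, 0.002], [0.002, -0.002, -1.0]]
force: [-1.0, 8.4, 5.1]
opening: 0.002
grasp_force: 4.1
```

Call:
drive_tool([
  [0,-0.015,0.0,0,0,0,0],
  [0,-0.03,0,0,0,0,0],
  [0,-0.045,0,0,0,0,0],
  [0,-0.06,0,0,0,0,0],
])

```text
time_s: 4.9
position: [0.5291, 0.0376, 0.0234]
tcp_rot: [[-0.073, 0.997, -0.002], [0.997, 0.073, 0.002], [0.002, -0.002, -1.0]]
force: [-0.8, 9.6, 5.2]
opening: 0.006
grasp_force: 4.2
```

Call:
drive_tool([
  [0,-0.015,0.0,0,0,0,0],
  [0,-0.03,0,0,0,0,0],
  [0,-0.045,0,0,0,0,0],
  [0,-0.06,0,0,0,0,0],
])

```text
time_s: 5.3
position: [0.5296, 0.0305, 0.0233]
tcp_rot: [[-0.073, 0.997, -0.002], [0.997, 0.073, 0.002], [0.002, -0.002, -1.0]]
force: [-0.7, 8.4, 5.6]
opening: 0.004
grasp_force: 4.2
```

```bash
python3 tins.py
```

```text
[269. 223.] 153 [ 0.5397 -0.066   0.066 ] ((539.7145385742188, -74.42312622070312), 28.691679000854492)
5.35 [0.52961052 0.03017973 0.02335996] [-0.07271061  0.99735157  0.00173405] [-0.53374827  7.4479935   4.5478212 ]
```

Call:
drive_tool([
  [0,-0.012,0.0,0,0,0,0],
  [0,-0.024,0,0,0,0,0],
  [0,-0.036,0,0,0,0,0],
])

```text
time_s: 5.65
position: [0.5297, 0.0275, 0.0234]
tcp_rot: [[-0.071, 0.997, -0.003], [0.997, 0.071, 0.004], [0.004, -0.002, -1.0]]
force: [0.2, 19.3, 7.6]
opening: 0.002
grasp_force: 9.3
```

Call:
drive_tool([
  [0,-0.012,0.0,0,0,0,0],
  [0,-0.024,0,0,0,0,0],
])

```text
time_s: 5.85
position: [0.5295, 0.0273, 0.0234]
tcp_rot: [[-0.069, 0.998, -0.003], [0.998, 0.069, 0.008], [0.008, -0.003, -1.0]]
force: [2.2, 28.6, 8.4]
opening: 0.002
grasp_force: 14.5
```

Call:
drive_tool([
  [0,-0.012,0.0,0,0,0,0],
  [0,-0.02,0,0,0,0,0],
])

```text
time_s: 6.05
position: [0.5292, 0.0271, 0.0235]
tcp_rot: [[-0.068, 0.998, -0.004], [0.998, 0.068, 0.01], [0.011, -0.003, -1.0]]
force: [2.2, 36.6, 9.5]
opening: 0.003
grasp_force: 18.1
```

Contact with the stop: the force climbs and motion has stopped. The ram axis should be at y ≈ −0.147, which agrees with the guard fit. Back off and rise.

Call:
drive_tool([
  [0,0,0,0,0,0,0],
  [0,0.1,0,0,0,0,0],
  [0,0.3,0,0,0,0,0],
  [0,0.45,0,-0.1,0,0,0],
  [0,0.45,0,-0.5,0,0,0],
  [0,0.45,0,-0.9,0,0,0],
  [0,0.45,0,-1,0,0,0],
])

```text
time_s: 6.75
position: [0.5302, 0.0729, 0.1473]
tcp_rot: [[-0.074, 0.997, 0.008], [0.997, 0.074, -0.002], [-0.003, 0.007, -1.0]]
force: [0.1, -0.2, -0.0]
opening: 0.002
grasp_force: 0.0
```

Call:
drive_tool([
  [0,0,0,-0.4,0,0,0],
  [0,0,0,-0.8,0,0,0],
  [0,0,0,-1,0,0,0],
  [0,0,0,-1,0,0,0],
])

```text
time_s: 7.15
position: [0.5298, 0.0726, 0.2666]
tcp_rot: [[-0.073, 0.997, 0.008], [0.997, 0.073, -0.002], [-0.002, 0.007, -1.0]]
force: [0.2, -0.5, 0.2]
opening: 0.005
grasp_force: 0.0
```

```bash
python3 tins.py
python3 - <<'E'
from h import *
c,R,t=cap("wrist"); cv2.imwrite("pics/w3.png",c["color"])
W=cloud(c,R,t); q=W.reshape(-1,3); g=q[(abs(q[:,2]-.158)<.004)&(q[:,0]>.45)&(q[:,0]<.63)&(q[:,1]<-.08)]; print(len(g))
E
```

```text
[269. 223.] 144 [ 0.5402 -0.0666  0.0665] ((541.175537109375, -73.15826416015625), 28.580949783325195)
[281. 235.] 291 [ 0.5349 -0.0119  0.0655] ((533.920166015625, -13.319366455078125), 29.26948356628418)
7.2 [0.5280965  0.07277243 0.2641869 ] [-0.07301876  0.99732941 -0.0015225 ] [ 0.3476317  -0.0879266   0.16302235]
0
```

View pics/w3.png

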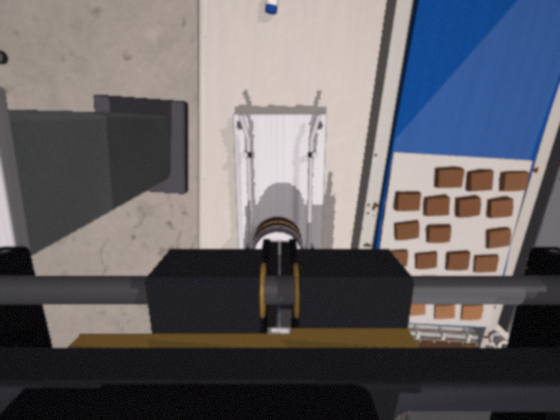

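The row stays put: third tin at y ≈ −0.013, and the lane behind it is empty (tin at about (277,240)). Next: go past the window so the wrist camera can look back at it.

Call:
drive_tool([
  [0,-0.3,0,-0.2,0,0,0],
  [0,-0.65,0,-0.3,0,0,0],
  [0,-1,0,-0.3,0,0,0],
])

```text
time_s: 7.55
position: [0.5363, -0.0473, 0.2986]
tcp_rot: [[-0.075, 0.997, -0.001], [0.997, 0.075, -0.0], [-0.0, -0.001, -1.0]]
force: [0.8, -0.7, -0.7]
opening: 0.006
grasp_force: 0.0
```

Call:
drive_tool([
  [0,-0.4,0,0,0,0,0],
  [0,-0.8,0,0,0,0,0],
  [0,-1,0,0,0,0,0],
])

```text
time_s: 7.85
position: [0.544, -0.1695, 0.2962]
tcp_rot: [[-0.07, 0.998, -0.005], [0.998, 0.07, 0.0], [0.001, -0.005, -1.0]]
force: [-0.1, 1.2, 0.2]
opening: 0.006
grasp_force: 0.0
```

Call:
drive_tool([
  [0,-0.4,0,0,0,0,0],
  [0,-0.8,0,0,0,0,0],
  [0,-1,0,0,0,0,0],
  [0,-1,0,0,0,0,0],
])

```text
time_s: 8.25
position: [0.5527, -0.2891, 0.2955]
tcp_rot: [[-0.069, 0.998, -0.005], [0.998, 0.069, 0.002], [0.002, -0.005, -1.0]]
force: [0.0, 0.4, -0.6]
opening: 0.006
grasp_force: 0.0
```

Call:
drive_tool([
  [0,-0.2,0,0,0,0,0],
  [0,-0.4,0,0,0,0,0],
  [0,-0.4,0,0,0,0,0],
  [0,-0.4,0,0,0,0,0],
])

```text
time_s: 8.65
position: [0.5566, -0.3318, 0.2971]
tcp_rot: [[-0.073, 0.997, -0.004], [0.997, 0.073, 0.004], [0.004, -0.003, -1.0]]
force: [-0.9, 1.0, 0.9]
opening: 0.005
grasp_force: 0.0
```

```bash
cat > win.py <<'E'
from h import *
import sys
for n in("wrist","scene","side"):
    c,R,t=cap(n); W=cloud(c,R,t); H,S,V=cv2.split(cv2.cvtColor(c["color"],cv2.COLOR_BGR2HSV))
    if n=="wrist": cv2.imwrite(sys.argv[1],c["color"])
    reg=(W[...,0]>.48)&(W[...,0]<.61)&(W[...,1]>-.32)&(W[...,1]<-.15)
    for k,m in(("yel",(H>20)&(H<35)&(S>120)&(V>100)&reg&(abs(W[...,2]-.159)<.006)),("red",((H<8)|(H>172))&(S>140)&(V>80)&reg&(abs(W[...,2]-.147)<.006))):
        P=W[m]
        if len(P)>10: print(n,k,len(P),np.median(P,0).round(4),cv2.minAreaRect((P[:,:2]*1000).astype(np.float32)),cv2.minEnclosingCircle((P[:,:2]*1000).astype(np.float32)))
s=read_state(); print(s["time_s"],s["position"],s["tcp_rot"][:,0],s["force"],s["joint_positions"].round(1))
E
python3 win.py pics/w4.png
```

```text
wrist yel 1393 [ 0.5502 -0.2257  0.1584] ((551.4508056640625, -232.51451110839844), (76.51885223388672, 76.9676284790039), 4.344184875488281) ((551.7536010742188, -233.01783752441406), 53.24534606933594)
wrist red 996 [ 0.5514 -0.2327  0.1461] ((551.3935546875, -232.80711364746094), (32.13653564453125, 31.078306198120117), 4.185049533843994) ((551.58740234375, -232.6244659423828), 16.40275764465332)
scene yel 50 [ 0.5301 -0.2282  0.1592] ((549.203369140625, -233.70242309570312), (81.55809020996094, 77.5941162109375), 4.441138744354248) ((547.809326171875, -230.31553649902344), 51.68721389770508)
scene red 54 [ 0.5461 -0.2353  0.1471] ((547.9405517578125, -233.51425170898438), (31.65036964416504, 27.6297550201416), 24.06718635559082) ((547.923583984375, -233.66500854492188), 17.376798629760742)
side yel 127 [ 0.552  -0.2397  0.1575] ((552.791015625, -227.9734649658203), (80.23713684082031, 80.7792739868164), 1.3149724006652832) ((552.2568359375, -228.1623992919922), 52.41136932373047)
side red 80 [ 0.5538 -0.2258  0.1451] ((553.2241821289062, -225.24981689453125), (31.82569694519043, 29.79518699645996), 61.928348541259766) ((553.7442626953125, -227.1136474609375), 17.413135528564453)
8.8 [ 0.55724875 -0.33143077  0.2985992 ] [-0.07468476  0.99720546  0.00185776] [ 0.77205795 -0.19933522  0.03451608] [-40.6  28.2  73.1   0.   78.9 -44.9]
```

View pics/w4.png

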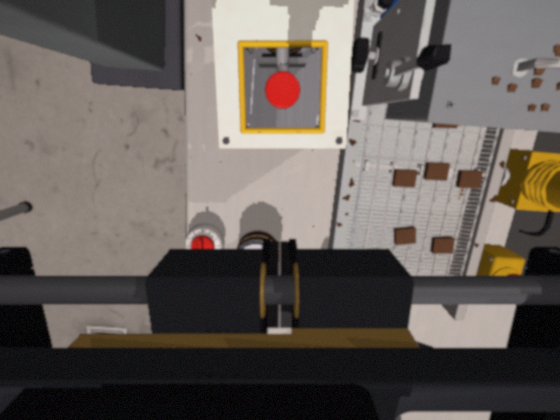

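Wrist view: window with yellow edge spans (238–327, 42–133), red pad at (282,90), timer at (203,243), closed tin at (257,243). Pad centre (0.5515, −0.2327), z 0.146, matches the window centre. I'll turn the gripper so its long side lies along the press, away from the box, and go over the pad.

Call:
drive_tool([
  [0,0.2,0,0,0,0,-0.1],
  [0,0.5,0.014,0,0,0,-0.2],
  [0,0.82,0.014,0,0,0,-0.3],
  [0,0.82,0.014,0,0,0,-0.4],
  [0,0.82,0.014,0,0,0,-0.5],
  [0,0.82,0.014,0,0,0,-0.6],
  [0,0.82,0.014,0,0,0,-0.7],
  [0,0.82,0.014,0,0,0,-0.7],
])

```text
time_s: 9.6
position: [0.5518, -0.2336, 0.2995]
tcp_rot: [[-0.902, 0.432, -0.0], [0.432, 0.902, 0.0], [0.0, 0.0, -1.0]]
force: [-0.7, 0.2, 0.1]
opening: 0.002
grasp_force: 0.0
```

Call:
drive_tool([
  [0,0,0,0,0,0,-0.1],
  [0,0,0,0,0,0,-0.2],
  [0,0,0,0,0,0,-0.3],
  [0,0,0,0,0,0,-0.345],
  [0,0,0,0,0,0,-0.345],
  [0,0,0,0,0,0,-0.345],
  [0,0,0,0,0,0,-0.345],
])

```text
time_s: 10.3
position: [0.552, -0.2347, 0.2994]
tcp_rot: [[-0.998, -0.068, -0.0], [-0.068, 0.998, 0.0], [0.0, 0.0, -1.0]]
force: [-0.8, 0.6, -0.9]
opening: 0.004
grasp_force: 0.0
```

Run:
```python
from h import *
s=read_state(); print(s["time_s"],s["position"],s["tcp_rot"],s["force"],s["joint_positions"].round(1))
print("tool shift to pad", s["tcp_rot"].T@(np.array([.5515,-.2327,.1465])-s["position"]))
```

```text
10.3 [ 0.55197897 -0.23465126  0.29935593] [[-9.97664360e-01 -6.83068360e-02 -4.06817829e-05]
 [-6.83068402e-02  9.97664354e-01  1.12239625e-04]
 [ 3.29200310e-05  1.14756318e-04 -9.99999993e-01]] [-0.77168043  0.56797436 -0.8713591 ] [ -33.7   23.9   80.4    0.    75.7 -127.6]
tool shift to pad [0.00033954 0.00196188 0.15285617]
```

Centred to within 2 mm. Descend.

Call:
drive_tool([
  [0,0,0.015,0.3,0,0,0],
  [0,0,0.015,0.6,0,0,0],
  [0,0,0.015,0.8,0,0,0],
  [0,0,0.015,1,0,0,0],
  [0,0,0.015,1,0,0,0],
  [0,0,0.015,1,0,0,0],
])

```text
time_s: 10.9
position: [0.552, -0.2332, 0.1795]
tcp_rot: [[-0.998, -0.069, -0.0], [-0.069, 0.998, 0.0], [0.0, 0.0, -1.0]]
force: [0.7, -0.7, -0.2]
opening: 0.006
grasp_force: 0.0
```

Call:
drive_tool([
  [0,0,0,0.06,0,0,0],
  [0,0,0,0.12,0,0,0],
  [0,0,0,0.18,0,0,0],
  [0,0,0,0.24,0,0,0],
  [0,0,0,0.29,0,0,0],
  [0,0,0,0.33,0,0,0],
])

```text
time_s: 11.5
position: [0.552, -0.2341, 0.14]
tcp_rot: [[-0.997, -0.071, 0.0], [-0.071, 0.997, -0.002], [0.0, -0.002, -1.0]]
force: [-3.3, -2.5, 6.5]
opening: 0.005
grasp_force: 3.5
```

Call:
drive_tool([
  [0,0,0,0.03,0,0,0],
  [0,0,0,0.06,0,0,0],
  [0,0,0,0.09,0,0,0],
  [0,0,0,0.11,0,0,0],
  [0,0,0,0.13,0,0,0],
])

```text
time_s: 12.0
position: [0.5522, -0.2353, 0.1276]
tcp_rot: [[-0.997, -0.071, 0.001], [-0.071, 0.997, -0.004], [-0.001, -0.004, -1.0]]
force: [-6.5, -1.2, 29.6]
opening: 0.003
grasp_force: 14.4
```

Call:
drive_tool([
  [0,0,0,0.01,0,0,0],
  [0,0,0,0.02,0,0,0],
])

```text
time_s: 12.2
position: [0.5522, -0.2353, 0.1272]
tcp_rot: [[-0.997, -0.071, 0.002], [-0.071, 0.997, -0.005], [-0.001, -0.005, -1.0]]
force: [-9.8, 0.0, 34.7]
opening: 0.004
grasp_force: 17.0
```

Hard stop: the force went from about 8 N to 35 N with almost no further travel, so the lid is home. Hold briefly and then lift out straight.

Call:
drive_tool([
  [0,0,0,0.02,0,0,0],
  [0,0,0,0.04,0,0,0],
  [0,0,0,0.04,0,0,0],
  [0,0,0,0.04,0,0,0],
])

```text
time_s: 12.6
position: [0.5524, -0.2354, 0.1261]
tcp_rot: [[-0.997, -0.072, 0.003], [-0.072, 0.997, -0.006], [-0.003, -0.006, -1.0]]
force: [-13.2, 2.6, 49.0]
opening: 0.007
grasp_force: 23.9
```

Call:
drive_tool([
  [0,0,0,-0.06,0,0,0],
  [0,0,0,-0.14,0,0,0],
  [0,0,0,-0.22,0,0,0],
  [0,0,0,-0.3,0,0,0],
  [0,0,0,-0.45,0,0,0],
  [0,0,0,-0.7,0,0,0],
  [0,0,0,-1,0,0,0],
])

```text
time_s: 13.3
position: [0.551, -0.2318, 0.2357]
tcp_rot: [[-0.998, -0.07, -0.004], [-0.07, 0.998, 0.004], [0.004, 0.004, -1.0]]
force: [-0.0, -0.9, -1.2]
opening: 0.006
grasp_force: 0.0
```

Call:
drive_tool([
  [0,0,0,-0.3,0,0,0],
  [0,0.4,-0.3,-0.5,0,0,0],
  [0,0.7,-0.6,-0.5,0,0,0],
  [0,0.7,-0.9,-0.5,0,0,0],
  [0,0.7,-0.9,-0.5,0,0,0],
])

```text
time_s: 13.8
position: [0.4747, -0.3521, 0.2968]
tcp_rot: [[-0.998, -0.065, 0.001], [-0.065, 0.998, -0.003], [-0.001, -0.003, -1.0]]
force: [0.3, 0.1, 0.6]
opening: 0.002
grasp_force: 0.0
```

```bash
python3 tins.py; python3 win.py pics/w5.png
python3 - <<'E'
from h import *
c,R,t=cap("side"); cv2.imwrite("pics/s5.png",cv2.resize(c["color"][150:300,160:360],None,fx=4,fy=4,interpolation=cv2.INTER_CUBIC))
E
```

```text
[269. 223.] 143 [ 0.5398 -0.0676  0.0658] ((540.30126953125, -75.65362548828125), 27.835975646972656)
[281. 235.] 298 [ 0.5346 -0.0119  0.0659] ((534.8685302734375, -14.111564636230469), 30.137727737426758)
13.85 [ 0.47509134 -0.34899581  0.29627311] [-9.97815653e-01 -6.60597321e-02 -1.85790764e-04] [1.09756695 0.38703204 0.49238684]
wrist yel 308 [ 0.5163 -0.2148  0.1583] ((532.5050048828125, -234.5380859375), (40.239402770996094, 76.74169158935547), 3.608144760131836) ((533.619384765625, -234.34727478027344), 42.70764923095703)
scene yel 48 [ 0.5647 -0.2326  0.1592] ((550.9269409179688, -233.1737518310547), (77.24179077148438, 78.79170227050781), 1.7960714101791382) ((552.809326171875, -232.859130859375), 51.03422546386719)
scene red 53 [ 0.5478 -0.2345  0.1466] ((549.1910400390625, -235.05743408203125), (31.584016799926758, 25.757282257080078), 83.25407409667969) ((548.44921875, -234.81796264648438), 17.453683853149414)
side yel 130 [ 0.5527 -0.2384  0.1575] ((552.1943969726562, -228.33026123046875), (78.74803924560547, 80.78115844726562), 4.0987091064453125) ((551.5226440429688, -230.0867156982422), 52.56730270385742)
side red 78 [ 0.5539 -0.226   0.145 ] ((553.9514770507812, -226.21437072753906), (33.38383483886719, 28.2476749420166), 30.649578094482422) ((554.5074462890625, -228.34214782714844), 17.528940200805664)
14.0 [ 0.47575014 -0.34548803  0.29601476] [-9.97494803e-01 -7.07338315e-02  9.18142314e-04] [-0.84286844 -0.70626548  0.41125069] [-4.69e+01  2.31e+01  8.23e+01  1.00e-01  7.48e+01 -1.41e+02]
```

View pics/s5.png

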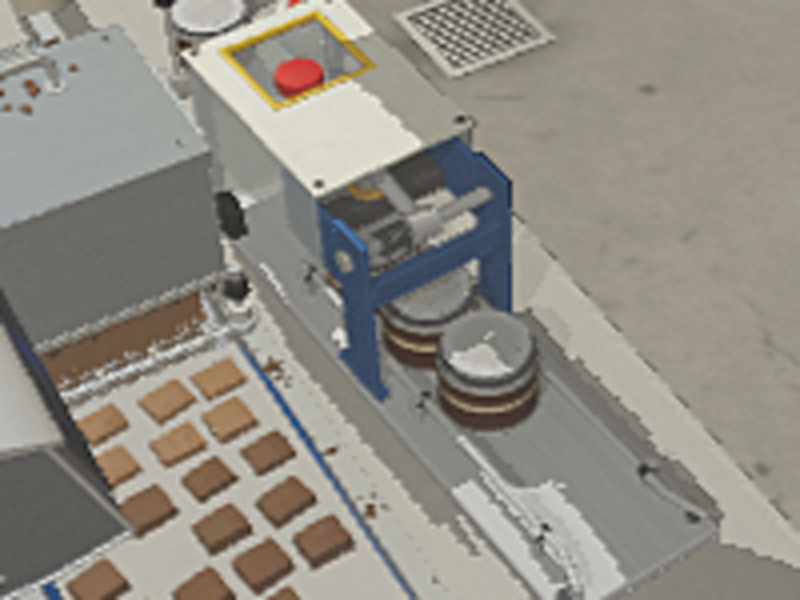

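The pad is back up at rest (at (298,78) in the crop, z ≈ 0.146) and the tins are unmoved. Pad travel read about 20 mm against the expected 22–23, so I want to check the first lid.

Run:
```python
from h import *
import pickle
th=np.radians(4.25); ram=np.array([.5445,-.147]); A=np.array([[np.cos(th),np.sin(th)],[-np.sin(th),np.cos(th)]])
d0=pickle.load(open("d0.pkl","rb"))
for n in("scene","side"):
    c,R,t=cap(n); 
    if n=="scene": a=d0["scene"][0]["color"][190:250,260:350]; b=c["color"][190:250,260:350]; cv2.imwrite("pics/cmp.png",cv2.resize(np.vstack([a,b]),None,fx=5,fy=5,interpolation=cv2.INTER_CUBIC)[:600])
    W=cloud(c,R,t); q=W.reshape(-1,3); q=q[~np.isnan(q[:,0])]
    p=(q[:,:2]-ram)@A.T
    m=(abs(p[:,0])<50)&(abs(p[:,0])<.050)&(p[:,1]>-.13)&(p[:,1]<.03)&(q[:,2]>.02)&(q[:,2]<.14)
    print(n,m.sum()); 
    z=q[m,2]; print(np.histogram(z,bins=np.arange(.02,.145,.005)))
    k=m&(q[:,2]>.055)&(q[:,2]<.08)
    print(np.c_[p[k]*1000,q[k,2]*1000].round(0)[:40].tolist())
```

```text
scene 235
(array([22, 40, 51, 33, 35, 18, 16,  5,  0,  0,  0,  0,  0,  0,  0,  0,  0,
        0,  0,  0,  0,  0,  1, 14]), array([0.02 , 0.025, 0.03 , 0.035, 0.04 , 0.045, 0.05 , 0.055, 0.06 ,
       0.065, 0.07 , 0.075, 0.08 , 0.085, 0.09 , 0.095, 0.1  , 0.105,
       0.11 , 0.115, 0.12 , 0.125, 0.13 , 0.135, 0.14 ]))
[[-30.0, 9.0, 57.0], [-28.0, 6.0, 57.0], [-29.0, -1.0, 56.0], [-31.0, -6.0, 59.0], [-29.0, -15.0, 56.0]]
side 584
(array([  6,  19,  32,   6,   2,   1,   5,  17,   6,   0,  10,  25,   2,
        19,  35,  42, 142,  59,  28,  19,  30,  32,  18,  29]), array([0.02 , 0.025, 0.03 , 0.035, 0.04 , 0.045, 0.05 , 0.055, 0.06 ,
       0.065, 0.07 , 0.075, 0.08 , 0.085, 0.09 , 0.095, 0.1  , 0.105,
       0.11 , 0.115, 0.12 , 0.125, 0.13 , 0.135, 0.14 ]))
[[-10.0, 8.0, 76.0], [-12.0, 8.0, 76.0], [-14.0, 11.0, 76.0], [-3.0, 9.0, 77.0], [-3.0, 12.0, 80.0], [-9.0, 9.0, 74.0], [-10.0, 12.0, 76.0], [-12.0, 14.0, 76.0], [-0.0, 7.0, 74.0], [-2.0, 9.0, 74.0], [-3.0, 14.0, 77.0], [-5.0, 15.0, 77.0], [-8.0, 15.0, 75.0], [10.0, 9.0, 77.0], [7.0, 9.0, 75.0], [4.0, 9.0, 74.0], [4.0, 13.0, 77.0], [1.0, 14.0, 76.0], [1.0, 19.0, 79.0], [15.0, 6.0, 74.0], [14.0, 9.0, 75.0], [12.0, 11.0, 76.0], [9.0, 12.0, 75.0], [7.0, 13.0, 74.0], [20.0, 9.0, 75.0], [19.0, 14.0, 79.0], [17.0, 14.0, 77.0], [14.0, 14.0, 76.0], [12.0, 16.0, 77.0], [20.0, 15.0, 76.0], [17.0, 15.0, 75.0], [15.0, 17.0, 75.0], [14.0, 19.0, 76.0], [19.0, 18.0, 74.0], [16.0, 18.0, 72.0], [-14.0, 23.0, 56.0], [-6.0, 27.0, 60.0], [-9.0, 27.0, 59.0], [-10.0, 30.0, 59.0], [0.0, 26.0, 58.0]]
```

Run:
```python
from h import *
th=np.radians(4.25); ram=np.array([.5445,-.147]); A=np.array([[np.cos(th),np.sin(th)],[-np.sin(th),np.cos(th)]])
Z={0:[],66:[],132:[]}
for _ in range(8):
    c,R,t=cap("side"); q=cloud(c,R,t).reshape(-1,3); q=q[~np.isnan(q[:,0])]; p=(q[:,:2]-ram)@A.T*1000
    for y0 in Z:
        m=(np.hypot(p[:,0],p[:,1]-y0)<30)&(p[:,1]>y0+19)&(q[:,2]>.055)&(q[:,2]<.0715); Z[y0]+=list(q[m,2]*1000)
for y0 in Z: print(y0,len(Z[y0]),np.percentile(Z[y0],[10,25,50,75,90]).round(1))
```

```text
0 98 [56.7 57.4 58.3 59.7 60.6]
66 482 [57.1 59.4 64.4 66.  67.5]
132 497 [57.3 59.8 64.5 66.  67.2]
```

The first lid sits about 6.4 mm lower than the other two, so it is home. Handing in.

```bash
python3 -c "
from h import *
print(order.hand_in())"
```

```text
the job is handed in; nothing more can be done
None
```

The job is handed in, and no verdict came back: the row is against the stop, the first lid measures about 6 mm below the other two (home), the lever is up, and the arm never drove near the guard or the bystanders, though I did not re-measure the bystanders at the end.

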